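# Throw the bench toggle clamp with the extension bar

## Robot

A 6-joint arm with a two-finger parallel gripper is mounted at the origin on the work surface. World frame = base frame: x ahead of the robot, y to its left, z up, the work surface at z = 0. Lengths are in m, angles in rad, forces in N, time in s.
With the tool pointing down it reaches from about 0.4 to 0.825 m from the base axis. Payload 7 kg.
Tool frame: the origin (TCP) lies on the centre line of the jaws, within the pads' length; the fingertips stand tip_reach ahead of it and the grasp point (between the pads) is the TCP (tip_reach is the distance from the TCP to the fingertips, in m); z points along the fingers, y is the line along which they close (so a half turn about z gives the same grasp; the last joint's range is limited). The gripper opens to 88 mm and grips with 3 to 60 N. Pads are 19 mm wide; open, the fingers measure 130 mm over their backs; the gripper's body (78 mm by 193 mm) begins 47 mm behind the grasp point.
Start: joints at [1.615, 0.359, 0.012, 0, -1.224, -0.288], TCP at [0.163, 0.655, 0.246] pointing down, gripper open.
Joint ranges: [-3.07, 3.07], [-1.43, 2.12], [-1.02, 1.25], [-3.03, 1.67], [-3.05, -0], [-3.03, 3.03]. Speed limits (rad/s): [2.39, 2.39, 3.01, 3.14, 3.14, 3.14].

## Interface

Orientations are given as [roll, pitch, yaw] about the fixed x, y, z axes, in that order (R = Rz(yaw) Ry(pitch) Rx(roll)).
In Python, from station import get_state, grab_frame, calibration, job_done, find_in, mark_of, tip_reach gives the robot as it stands.
- The arm moves only by the shell command python3 -m handwheel 'ROWS' [OPENING] [FORCE]. ROWS is JSON, a list of rows, each an object with "delta_pos": the shift along the world's x, y, z in units of 30 mm (1.0 is 30 mm), a list of three; "dr": the turn, a rotation vector about the world's x, y, z in degrees, a list of three. In form: [{"delta_pos": [tx, ty, tz], "dr": [rx, ry, rz]}, ...]. A call has 1 to 10 rows; each row shifts and turns the commanded pose from where the row before left it; what a row does not reach is not made up. A row lasts 1/10 s, in which the tool goes at most 50 mm and 8.59 degrees, less where a joint would pass 70% of its speed; a pose out of reach is approached as far as the arm can. A call is refused whole if a number of a shift passes 1 or a number of a turn 8.59, either way. A call with a gripper value outside its range is refused whole. OPENING is the closure, from -1 (fully open) to 1 (shut), set as the call begins (- or left out, the last holds). The fingers move at their own pace and stop on an object; FORCE is the grip in N (left out, the last holds). Time passes only in rows, so rows that do not move let the fingers close. It gives the time, the measured TCP pose, the force, the opening and the grip force at its end, in the units of the state.
- get_state(): the state, without advancing time (a new reading comes with each control period).
- grab_frame(name): name is "side" or "top"; returns the picture (480x640x3 uint8, red, green, blue); there is no depth.
- calibration(name): a dict with "fx", "fy", "cx", "cy" (pixels), "extrinsics" (4x4, takes a point from world to camera coordinates). Camera axes: x right, y down, z forward; pixel columns grow to the right and rows downward; lengths in m; the calibration is good to about 2 mm. A picture is of the moment at which its call begins. calibration takes no time and is no camera call.
- job_done(): hands the job in; it is judged then, once.
Trained networks look in the newest picture that a camera, given by its name, has taken for a name from the list of things; names that differ only in an ending like _2 or _b are one class to them, and where a whole thing is asked for, a point or a joint stands for the part that bears it (a point fixed in the world has none). Each returns a list of dicts, best first, with "conf" (0 to 1); they miss things now and then, are a little off and sometimes report something else, mostly with a low value. They report only what shows in the picture. A call takes as long as a camera call. They do not tell look-alikes from the thing itself.
- find_in(camera, query): "location" ([column, row] in pixels, amid what is visible of it).
- mark_of(camera, query): "location" ([column, row] in pixels: a listed point, or the origin of a listed thing).
The state is a dict: "t": time; "q": joint angles; "qd": joint speeds; "joint_efforts": joint torques, N m; "eef_pos": TCP position; "ee_rot": TCP orientation; "force": force on the tool from outside, world axes, zero at the start; "moment": the same for the moment, N m; "width": finger opening in m; "gripper_force": force on a finger pad.
Only numpy, scipy, OpenCV 4.12 (cv2) and the standard library are available. Lean on these libraries where they do the work, as an engineer would, in place of code of your own. Each camera call takes 0.05 s, during which the arm holds its last target. There are 200 camera calls.

## Task

Clamp the wooden knife-handle blank in the toggle clamp: gently slip the steel extension tube over the clamp handle's stub until it meets the collar, and use the tube to swing the handle past its dead point and home against the stop post, seating it there with a firm push of about 10 N at the middle of the tube, not harder. Then draw the tube off and leave it lying flat on the bench, clear of the clamp, with the handle still home. Do not move the handle with the gripper itself, and leave the bottle, cup and screwdriver alone.

Things in the scene. Friction and masses are not known exactly. Their poses are not given: they have to be found in the camera images.
- clamp: push-type toggle clamp lying flat on a wooden base board 250 x 120 x 12 mm fixed to the bench. Origin on the bench right under the vertical handle pivot; x is the way the plunger pushes, z up. Board: x -57 to 193 mm, y -60 to 60 mm. A wooden fence, top 58 mm above the bench, stands behind the blank (x 144 to 178 mm). Clamp metal is below 65 mm
- handle: steel clamp handle on the vertical pivot. Origin on the pivot axis 45 mm above the bench; x points out along the round stub (14 mm diameter, from the collar face at 42 mm to its round end at 102 mm), z up. A tail reaches to -47 mm. Starts open, x pointing 115 to 128 degrees clockwise (from above) of the clamp's x; closes counter-clockwise; spring and friction resist, up to about 2 N m
- stub_shoulder (a point): centre of the outer face of the round collar (30 mm diameter) at the root of the stub, 42 mm from the pivot, 45 mm above the bench; the extension bar's mouth should come to rest against it
- stub_tip (a point): end of the stub on its axis, 102 mm from the pivot. At the dead point the stub points 70 degrees clockwise (from above) of the clamp's x. The pivot is stiff (0.7 N m friction): past the dead point the handle stays where it is left and must be pushed on to the stop post
- stop_post: upright steel pin, 10 mm diameter, 36 mm high, on the base board beside the pivot; the handle's tail stops against it 6 to 17 degrees past the dead point (it is set differently each time). Origin at its foot, 12 mm above the bench
- plunger: steel rod of the clamp with a sprung black rubber nose 24 mm in diameter, which pushes along x of the clamp. Origin at its rear pin, 45 mm above the bench
- blank: loose pale wooden knife-handle blank, 30 x 100 x 50 mm (x, y, z), standing on the base board between plunger and fence; origin at the centre of its underside. The plunger pushes it against the fence as the clamp closes
- bar: loose extension bar: square steel tube 190 mm long, 23 mm outside, 17 mm inside, 0.3 kg, lying on the bench. Origin at the centre of its underside; x along the tube towards the open mouth (at +95 mm), z up; the rear end (-95 mm) is plugged with black rubber. Fits over the stub with 1.5 mm play all round. Grip it across its middle
- bar_mouth (a point): centre of the open mouth of the extension bar, on the tube's axis
- glue_bottle: white bottle with blue cap, 56 mm diameter, 150 mm high, bystander; origin under its centre
- steel_cup: steel cup 70 mm wide, 85 mm high, bystander; origin under its centre
- screwdriver: screwdriver 200 mm long lying on the bench, bystander; origin under its middle
- tail_face (a point): point on the side face of the handle's tail, 36 mm behind the pivot and 6 mm off the handle's axis, which comes to bear on the stop post
There are look-alikes about, which are no part of the job. Several things look just like the bar: the one meant starts farthest to the robot's left.

How it is judged:
By the outcome, as a careful person would: the job done as asked, in the order asked, and still so for the second after the job is handed in, with the robot touching nothing.
It also fails if it takes over 72 s, if anything falls off the work surface, if the arm or the gripper's body presses on something with over 40 N, if the wrist force passes 120 N, or if a joint passes its speed limit or range.

## Working session

There is one attempt and no reset: what is moved stays moved. The work goes in short steps, Python scripts to look and compute and a shell command to move; the robot and the scene stay as the last step left them, time stands still between calls to the robot, and variables do not carry over. Pictures are saved under pics/ and viewed, at most 11 in all, crops included, and the job is handed in when it is done.

```bash
mkdir -p pics
cat > h.py <<'E'
import numpy as np, cv2
from station import *
def proj(c,P):
    k=calibration(c);E=np.array(k["extrinsics"]);p=E@np.append(P,1)
    return np.array([k["fx"]*p[0]/p[2]+k["cx"],k["fy"]*p[1]/p[2]+k["cy"]])
def ray(c,uv,z):
    k=calibration(c);E=np.array(k["extrinsics"]);R=E[:3,:3];o=-R.T@E[:3,3]
    d=R.T@np.array([(uv[0]-k["cx"])/k["fx"],(uv[1]-k["cy"])/k["fy"],1])
    return o+d*(z-o[2])/d[2]
def save(c,n):
    im=grab_frame(c); cv2.imwrite(f"pics/{n}.png",im[:,:,::-1]); return im
E
python3 - <<'E'
from h import *
np.set_printoptions(precision=4,suppress=True)
for c in("top","side"):
    save(c,c+"0");k=calibration(c);E=np.array(k["extrinsics"]);print(c,k["fx"],-E[:3,:3].T@E[:3,3])
s=get_state();print(s["t"],s["eef_pos"],s["ee_rot"],s["width"],tip_reach)
H=dict(bar=0,bar_mouth=.0115,stub_shoulder=.045,stub_tip=.045,handle=.045,stop_post=.012,clamp=0,blank=.012,plunger=.045,tail_face=.045,glue_bottle=0,steel_cup=0,screwdriver=0)
for q,z in H.items():
  for c in("top","side"):
    for d in mark_of(c,q)[:5]: print(q,c,round(d["conf"],2),np.round(d["location"],1),ray(c,d["location"],z)[:2])
E
```

```text
top 471.0019477531639 [0.3016 0.002  1.3558]
side 529.5551174564549 [0.3626 0.8907 0.8453]
0.1 [0.1629 0.6546 0.2447] [ 3.1401 -0.0001 -0.244 ] 0.08766476211228519 0.019
bar top 0.9 [415.8 237.2] [ 0.549  -0.3183]
bar top 0.72 [472.1 293.7] [ 0.3627 -0.4478]
bar side 0.89 [343.8 186. ] [ 0.5556 -0.3052]
bar side 0.72 [420.6 168.3] [ 0.3532 -0.4372]
bar side 0.4 [264.9 284.6] [0.6613 0.1058]
bar_mouth top 0.92 [408.1 271.3] [ 0.4514 -0.2753]
bar_mouth top 0.74 [493.5 323. ] [ 0.273  -0.4864]
bar_mouth side 0.96 [375.3 197.7] [ 0.4616 -0.2524]
bar_mouth side 0.8 [451.1 159.6] [ 0.2692 -0.4833]
bar_mouth side 0.48 [299.9 315.1] [0.5609 0.1869]
stub_shoulder top 0.57 [179.7 224.8] [0.673  0.3545]
stub_shoulder top 0.55 [266.2 246.9] [0.5737 0.1171]
stub_tip top 0.82 [281.2 258.2] [0.5354 0.0791]
stub_tip side 0.7 [320.6 264.5] [0.5429 0.0637]
stub_tip side 0.7 [300.1 313.9] [0.5533 0.2121]
handle top 0.64 [251.2 240.7] [0.5976 0.1571]
handle side 0.85 [289.7 294.6] [0.5868 0.1651]
stop_post top 0.55 [246.8 256.6] [0.5601 0.179 ]
stop_post side 0.66 [297.6 314.7] [0.5657 0.1872]
clamp top 0.61 [251.5 243.3] [0.5999 0.1625]
clamp side 0.72 [290.4 307.8] [0.5883 0.1614]
clamp side 0.69 [208.3 381.8] [0.6927 0.3711]
clamp side 0.4 [322.  265.2] [0.5494 0.0189]
blank side 0.57 [233.1 293.7] [0.7165 0.1571]
plunger top 0.54 [251.3 242.1] [0.5935 0.1573]
plunger top 0.5 [248.7 222.9] [0.6504 0.1583]
plunger side 0.53 [262.5 288.3] [0.6472 0.159 ]
tail_face top 0.53 [240.4 239. ] [0.6069 0.187 ]
tail_face side 0.91 [279.5 303.7] [0.6008 0.1938]
glue_bottle top 0.87 [179.5 224.8] [0.6859 0.3672]
glue_bottle side 0.7 [209.7 382.4] [0.6896 0.3718]
steel_cup top 0.72 [183.2 285.3] [0.5052 0.3715]
steel_cup side 0.67 [305.  398.9] [0.5073 0.3702]
screwdriver top 0.73 [429.5 201.9] [ 0.6493 -0.3786]
screwdriver top 0.73 [254.5 244.7] [0.5944 0.1542]
```

View pics/top0.png

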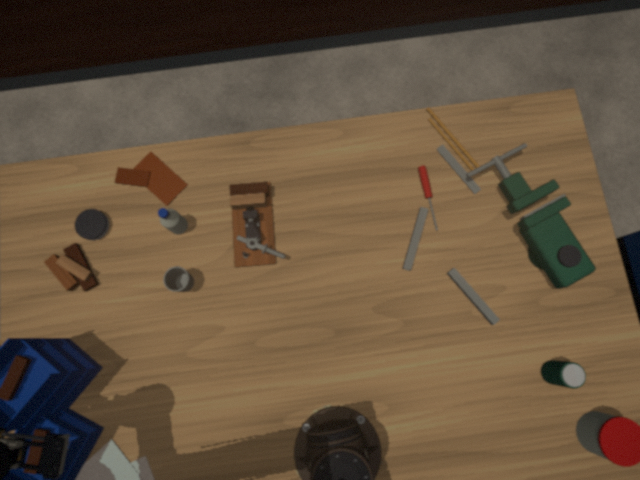

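View pics/side0.png

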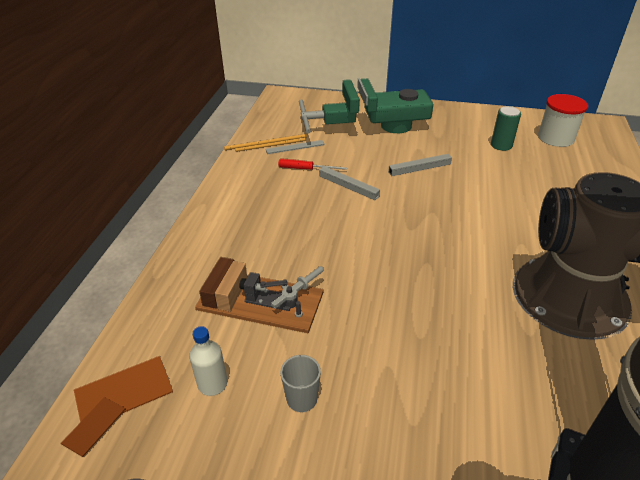

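The top view shows two bar-like tubes, at (415,238) and (472,295), plus a flat grey piece at (457,168). The clamp is at (254,225), with the stub pointing to (285,257). The robot's left is +y, which is towards smaller columns in the top view. That makes the tube at (415,238), y≈-0.31, the one meant. I'll confirm it in an enlarged crop.

Run:
```python
import cv2,numpy as np
t=cv2.imread("pics/top0.png");s=cv2.imread("pics/side0.png")
r=lambda im,x,y,w,h:cv2.resize(im[y:y+h,x:x+w],(400,300),interpolation=cv2.INTER_CUBIC)
a=np.vstack([np.hstack([r(t,360,200,100,75),r(s,300,150,100,75)]),np.hstack([r(t,210,180,100,75),r(s,230,250,100,75)])])
cv2.imwrite("pics/crop0.png",cv2.convertScaleAbs(a,alpha=1.3))
```

```text
(no output)
```

View pics/crop0.png

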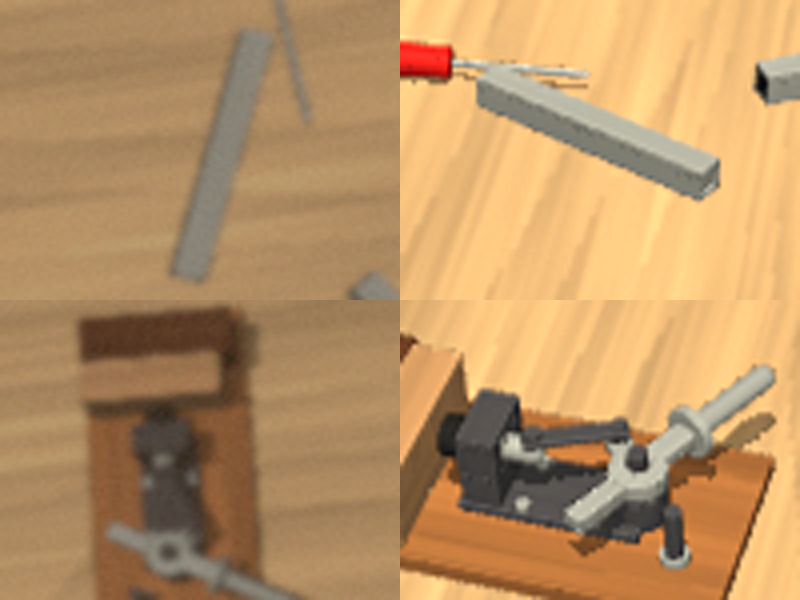

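The crop confirms it: the tube at (415,238) in the top view is the leftmost, and its near end (side 378,196) is open. The handle's stub points away to the right of the clamp. Next I'll measure the bar and handle by segmentation.

```bash
cat >> h.py <<'E'
def blob(im,box,smax=60):
    x0,y0,x1,y1=box;hs=cv2.cvtColor(im,cv2.COLOR_RGB2HSV)[y0:y1,x0:x1]
    m=((hs[...,1]<smax)&(hs[...,2]>70)).astype(np.uint8)
    n,l,st,ce=cv2.connectedComponentsWithStats(m,connectivity=4);i=1+np.argmax(st[1:,4])
    ys,xs=np.nonzero(l==i);p=np.c_[xs+x0,ys+y0].astype(float)
    c=p.mean(0);w,v=np.linalg.eigh(np.cov((p-c).T));d=v[:,1];t=(p-c)@d
    return c,d,c+d*t.min(),c+d*t.max(),len(p),np.sqrt(12*w[0])
def tri(u,v):
    A=[];
    for c,p in(("top",u),("side",v)):
        o=ray(c,p,0);q=ray(c,p,.5);A.append((o,(q-o)/np.linalg.norm(q-o)))
    M=sum(np.eye(3)-np.outer(d,d) for o,d in A);b=sum((np.eye(3)-np.outer(d,d))@o for o,d in A)
    return np.linalg.solve(M,b)
E
python3 - <<'E'
from h import *
np.set_printoptions(precision=4,suppress=True)
I={c:cv2.imread(f"pics/{c}0.png")[:,:,::-1].copy() for c in("top","side")}
for c,b in(("top",(398,200,424,276)),("side",(316,164,384,202))):
    r=blob(I[c],b);print(c,[np.round(a,2) for a in r]);
    for i in(0,2,3):print(ray(c,r[i],.0115)[:2])
print(get_state()["t"])
for c in("top","side"): print(c,blob(I[c],(225,225,300,265) if c=="top" else (265,255,330,310)))
for q in("stub_tip","stub_shoulder","handle","bar","bar_mouth","clamp","stop_post"):
  for k in range(2):
    r={}
    for c in("top","side"):
      grab_frame(c);r[c]=[d for d in mark_of(c,q)][:3]
    for a in r["top"]:
      for b in r["side"]:
        P=tri(a["location"],b["location"])
        if -.03<P[2]<.09: print(q,round(a["conf"],2),round(b["conf"],2),P,np.round(a["location"],1),np.round(b["location"],1))
E
```

```text
top [array([414.46, 240.1 ]), array([-0.26,  0.96]), array([423.19, 208.05]), array([406.54, 269.15]), np.int64(452), np.float64(7.44)]
[ 0.5389 -0.3101]
[ 0.6304 -0.3534]
[ 0.4582 -0.2719]
side [array([348.02, 181.66]), array([-0.91, -0.41]), array([378.71, 195.63]), array([315.21, 166.73]), np.int64(766), np.float64(12.64)]
[ 0.5452 -0.3117]
[ 0.4539 -0.2635]
[ 0.6502 -0.3672]
1.4
top (array([258.1071, 245.2393]), array([-0.9155, -0.4023]), array([283.7729, 256.5169]), array([237.7496, 236.2941]), 280, np.float64(8.148942344442055))
side (array([295.0192, 287.9731]), array([-0.7947,  0.607 ]), array([322.1751, 267.2293]), array([271.0057, 306.3166]), 521, np.float64(10.989293164239353))
stub_tip 0.61 0.73 [0.5382 0.0707 0.055 ] [283.7 255.9] [322.4 263.7]
stub_tip 0.56 0.96 [0.5398 0.0672 0.051 ] [285.  255.7] [321.7 263.8]
stub_shoulder 0.73 0.84 [0.5696 0.1345 0.0496] [260.1 249. ] [301.  283.8]
handle 0.75 0.56 [0.5917 0.155  0.0384] [252.6 243.5] [288.2 292.8]
handle 0.17 0.56 [0.5764 0.1704 0.0541] [247.8 252.1] [288.2 292.8]
handle 0.87 0.74 [0.5897 0.1562 0.0379] [251.9 242.
[... 232 characters left out ...]
66 [ 0.3599 -0.4449 -0.0064] [470.7 295.4] [417.8 168.4]
bar_mouth 0.93 0.56 [ 0.4661 -0.2724  0.0017] [405.7 267.6] [373.7 196. ]
bar_mouth 0.88 0.61 [ 0.2789 -0.4903  0.0016] [493.1 320.6] [447.5 160.9]
bar_mouth 0.94 0.86 [ 0.4666 -0.277  -0.0075] [406.7 267.9] [373.3 197.7]
bar_mouth 0.92 0.97 [ 0.2771 -0.4826  0.0164] [492.5 321.7] [448.6 158. ]
clamp 0.59 0.55 [0.5881 0.1593 0.0043] [252.9 247.1] [290.2 305.6]
clamp 0.68 0.78 [ 0.5854  0.1625 -0.003 ] [252.1 247.8] [292.3 309.5]
clamp 0.46 0.78 [0.592  0.1927 0.0355] [238.5 239. ] [292.3 309.5]
stop_post 0.43 0.6 [ 0.5718  0.1699 -0.0062] [250.2 252.5] [298.2 314.2]
stop_post 0.51 0.63 [0.5625 0.1787 0.0138] [246.5 254.6] [301.5 311.7]
```

```bash
python3 -m handwheel '[{"delta_pos":[1,-0.8,0],"dr":[0,0,0]},{"delta_pos":[1,-0.8,0],"dr":[0,0,0]},{"delta_pos":[1,-0.8,0],"dr":[0,0,0]},{"delta_pos":[1,-0.8,0],"dr":[0,0,0]},{"delta_pos":[1,-0.8,0],"dr":[0,0,0]},{"delta_pos":[1,-0.8,0],"dr":[0,0,0]},{"delta_pos":[1,-0.8,0],"dr":[0,0,0]},{"delta_pos":[1,-0.8,0],"dr":[0,0,0]},{"delta_pos":[1,-0.8,0],"dr":[0,0,0]},{"delta_pos":[1,-0.8,0],"dr":[0,0,0]}]' -0.2
python3 -m handwheel '[{"delta_pos":[0.4,-1,0],"dr":[0,0,-1.1]},{"delta_pos":[0.4,-1,0],"dr":[0,0,-1.1]},{"delta_pos":[0.4,-1,0],"dr":[0,0,-1.1]},{"delta_pos":[0.4,-1,0],"dr":[0,0,-1.1]},{"delta_pos":[0.4,-1,0],"dr":[0,0,-1.1]},{"delta_pos":[0.4,-1,0],"dr":[0,0,-1.1]},{"delta_pos":[0.4,-1,0],"dr":[0,0,-1.1]},{"delta_pos":[0.4,-1,0],"dr":[0,0,-1.1]},{"delta_pos":[0.4,-1,0],"dr":[0,0,-1.1]},{"delta_pos":[0.4,-1,0],"dr":[0,0,-1.1]}]'
python3 -m handwheel '[{"delta_pos":[-0.1,-1,-0.2],"dr":[0,0,0]},{"delta_pos":[-0.1,-1,-0.2],"dr":[0,0,0]},{"delta_pos":[-0.1,-1,-0.2],"dr":[0,0,0]},{"delta_pos":[-0.1,-1,-0.2],"dr":[0,0,0]},{"delta_pos":[-0.1,-1,-0.2],"dr":[0,0,0]},{"delta_pos":[-0.1,-1,-0.2],"dr":[0,0,0]},{"delta_pos":[-0.1,-1,-0.2],"dr":[0,0,0]},{"delta_pos":[-0.1,-1,-0.2],"dr":[0,0,0]},{"delta_pos":[-0.1,-1,-0.2],"dr":[0,0,0]},{"delta_pos":[-0.1,-1,-0.2],"dr":[0,0,0]}]'
```

```text
t: 5.2
eef_pos: [0.464, 0.4139, 0.2458]
ee_rot: [-3.141, -0.0, -0.244]
force: [1.1, 0.6, 0.5]
width: 0.0529
gripper_force: 0.0
t: 6.2
eef_pos: [0.5833, 0.1137, 0.2458]
ee_rot: [-3.141, -0.0, -0.436]
force: [0.1, -0.1, 0.4]
width: 0.0528
gripper_force: 0.0
t: 7.2
eef_pos: [0.5528, -0.1862, 0.1855]
ee_rot: [-3.141, -0.0, -0.436]
force: [0.0, -0.0, 0.6]
width: 0.0523
gripper_force: 0.0
```

```bash
python3 -m handwheel '[{"delta_pos":[-0.05,-0.84,-0.5],"dr":[0,0,0]},{"delta_pos":[-0.05,-0.84,-0.5],"dr":[0,0,0]},{"delta_pos":[-0.05,-0.84,-0.5],"dr":[0,0,0]},{"delta_pos":[-0.05,-0.84,-0.5],"dr":[0,0,0]},{"delta_pos":[-0.05,-0.84,-0.5],"dr":[0,0,-0.4]},{"delta_pos":[0,0,-0.7],"dr":[0,0,0]},{"delta_pos":[0,0,-0.7],"dr":[0,0,0]},{"delta_pos":[0,0,-0.7],"dr":[0,0,0]},{"delta_pos":[0,0,-0.5],"dr":[0,0,0]},{"delta_pos":[0,0,-0.3],"dr":[0,0,0]}]'
python3 -m handwheel '[{"delta_pos":[0,0,-0.05],"dr":[0,0,0]},{"delta_pos":[0,0,0],"dr":[0,0,0]},{"delta_pos":[0,0,0],"dr":[0,0,0]},{"delta_pos":[0,0,0],"dr":[0,0,0]},{"delta_pos":[0,0,0],"dr":[0,0,0]},{"delta_pos":[0,0,0],"dr":[0,0,0]},{"delta_pos":[0,0,0],"dr":[0,0,0]},{"delta_pos":[0,0,0],"dr":[0,0,0]},{"delta_pos":[0,0,0],"dr":[0,0,0]},{"delta_pos":[0,0,0],"dr":[0,0,0]}]' 1 40
python3 - <<'E'
from h import *
for c in("top","side"): save(c,c+"1")
t=cv2.imread("pics/top1.png");s=cv2.imread("pics/side1.png")
cv2.imwrite("pics/c1.png",np.hstack([cv2.resize(t[180:290,360:480],(400,366)),cv2.resize(s[140:250,290:410],(400,366))]))
E
```

```text
t: 8.2
eef_pos: [0.5449, -0.3109, 0.0222]
ee_rot: [3.141, 0.002, -0.443]
force: [0.6, -0.5, -0.4]
width: 0.0526
gripper_force: 0.0
t: 9.2
eef_pos: [0.5459, -0.3112, 0.023]
ee_rot: [-3.142, -0.001, -0.443]
force: [-1.6, 0.1, 5.7]
width: 0.0225
gripper_force: 40.0
```

View pics/c1.png

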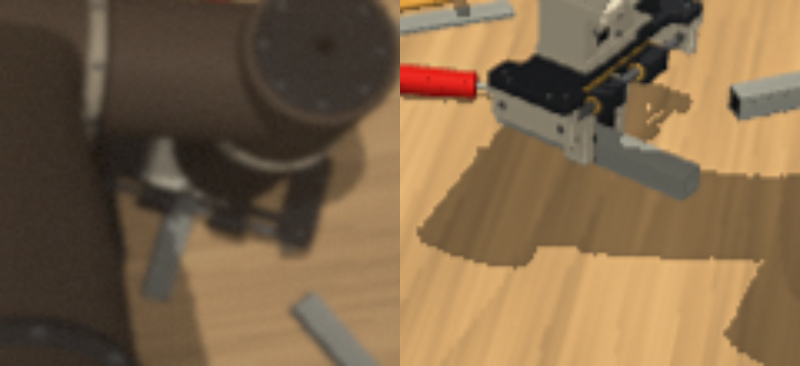

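The bar is gripped across its middle, with the width reading 22.5 mm. In the crop the mouth end points to the lower left in the top view and lower right in the side view. Next I'll lift it and bring it opposite the stub.

```bash
python3 -m handwheel '[{"delta_pos":[0,0,0.5],"dr":[0,0,0]},{"delta_pos":[0,0,0.8],"dr":[0,0,0]},{"delta_pos":[0,0,0.8],"dr":[0,0,0]},{"delta_pos":[0,0,0.6],"dr":[0,0,0]},{"delta_pos":[-0.2,0.73,0],"dr":[0,0,-7.9]},{"delta_pos":[-0.2,0.73,0],"dr":[0,0,-7.9]},{"delta_pos":[-0.2,0.73,0],"dr":[0,0,-7.9]},{"delta_pos":[-0.2,0.73,0],"dr":[0,0,-7.9]},{"delta_pos":[-0.2,0.73,0],"dr":[0,0,-7.9]},{"delta_pos":[-0.2,0.73,0],"dr":[0,0,-7.9]}]'
python3 -m handwheel '[{"delta_pos":[-0.2,0.73,0],"dr":[0,0,-7.9]},{"delta_pos":[-0.2,0.73,0],"dr":[0,0,-7.9]},{"delta_pos":[-0.2,0.73,0],"dr":[0,0,-7.9]},{"delta_pos":[-0.2,0.73,0],"dr":[0,0,-7.9]},{"delta_pos":[-0.2,0.73,0],"dr":[0,0,-7.9]},{"delta_pos":[-0.2,0.73,0],"dr":[0,0,-7.9]},{"delta_pos":[0,0,-0.8],"dr":[0,0,0]},{"delta_pos":[0,0,-0.8],"dr":[0,0,0]},{"delta_pos":[0,0,0],"dr":[0,0,0]},{"delta_pos":[0,0,0],"dr":[0,0,0]}]'
python3 - <<'E'
from h import *
s=get_state();print(s["force"],s["moment"])
for c in("top","side"): save(c,c+"2")
t=cv2.imread("pics/top2.png");s=cv2.imread("pics/side2.png")
cv2.imwrite("pics/c2.png",np.hstack([cv2.resize(t[210:310,230:330],(400,400),interpolation=2),cv2.resize(s[220:320,270:370],(400,400),interpolation=2)]))
E
```

```text
t: 10.3
eef_pos: [0.5086, -0.1786, 0.1026]
ee_rot: [3.141, 0.001, -1.276]
force: [0.8, -0.0, -2.3]
width: 0.0228
gripper_force: 40.0
t: 11.3
eef_pos: [0.4731, -0.0484, 0.055]
ee_rot: [3.141, -0.001, -2.097]
force: [0.2, 0.3, -2.3]
width: 0.0225
gripper_force: 40.0
[ 0.15289122  0.34440884 -2.26199536] [ 0.13607785 -0.19890279  0.01419747]
```

View pics/c2.png

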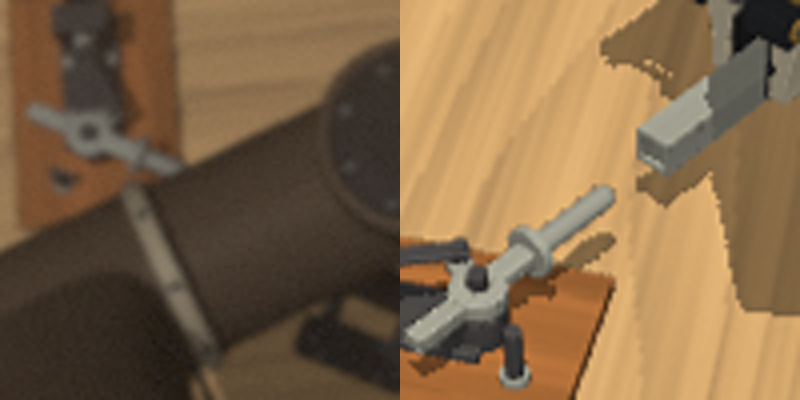

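```bash
cat >> h.py <<'E'
def cl(im,a,b,half,n=40,off=None):
    """centreline between pixels a,b: per-section midpoint of low-saturation run; returns fitted point,dir,resid,width"""
    a,b=np.array(a,float),np.array(b,float);d=(b-a)/np.linalg.norm(b-a);nn=np.array([-d[1],d[0]])
    f=im.astype(np.float32);sat=(f.max(2)-f.min(2))/(f.max(2)+1);sat=sat.astype(np.float32)
    w=np.arange(-half,half+.01,.1);pts=[];ws=[]
    for t in np.linspace(0,1,n):
        q=a+(b-a)*t+w[:,None]*nn
        s=cv2.remap(sat,q[:,0].astype(np.float32)[None],q[:,1].astype(np.float32)[None],1)[0]
        bg=np.percentile(s,90);fg=np.percentile(s,10);m=s<(bg+fg)/2
        c=len(w)//2
        if not m[c]: continue
        i=c
        while i>0 and m[i-1]: i-=1
        j=c
        while j<len(w)-1 and m[j+1]: j+=1
        if i==0 or j==len(w)-1: continue
        pts.append(a+(b-a)*t+nn*(w[i]+w[j])/2);ws.append(w[j]-w[i])
    pts=np.array(pts);ws=np.array(ws);k=abs(ws-np.median(ws))<1.2;pts=pts[k]
    p=pts.mean(0);e=pts-p;v=np.linalg.svd(e)[2][0];v*=np.sign(v@d)
    return p,v,np.std(e@np.array([-v[1],v[0]])),np.median(ws),len(pts)
E
python3 - <<'E'
from h import *
np.set_printoptions(precision=4,suppress=True)
I={c:cv2.imread(f"pics/{c}.png")[:,:,::-1].copy() for c in("top0","side0","side2")}
pt=cl(I["top0"],(269,250),(281,255.5),7);print("stub top",pt)
pt2=cl(I["top0"],(239,237),(247,240),6);print("tail top",pt2)
ps=cl(I["side0"],(307,279),(320,268.5),8);print("stub side0",ps)
ps2=cl(I["side2"],(307,279),(320,268.5),8);print("stub side2",ps2)
pb=cl(I["side2"],(440,0),(441,1),5) if 0 else cl(I["side2"],(438/4+0+328,0),(0,0),1) if 0 else None
b=cl(I["side2"],(270+675/4,220+135/4),(270+745/4,220+85/4),12);print("bar side2",b)
for z in(.045,):
  for n,c,r in(("t","top",pt),("tail","top",pt2),("s","side",ps),("s2","side",ps2)):
    A=ray(c,r[0]-5*r[1],z);B=ray(c,r[0]+5*r[1],z);v=B-A;print(n,ray(c,r[0],z)[:2],np.degrees(np.arctan2(v[1],v[0])))
s=get_state();C=np.array(s["eef_pos"])-[0,0,.0115];y=s["ee_rot"][2]
X=np.array([np.cos(y),np.sin(y),0])
p0,p1=proj("side",C-.06*X),proj("side",C-.095*X);print("bar pred",p0,p1,(p1-p0)/np.linalg.norm(p1-p0))
nn=np.array([-b[1][1],b[1][0]]);print("perp off meas-pred",(b[0]-p0)@nn,nn, "dpx/dmm z",(proj("side",C+[0,0,.001])-proj("side",C))@nn,"lat",(proj("side",C+.001*np.array([-X[1],X[0],0]))-proj("side",C))@nn)
E
```

```text
stub top (array([275.026 , 252.6932]), array([0.9233, 0.3841]), np.float64(0.07787168587315714), np.float64(5.1999999999999815), 40)
tail top (array([241.4996, 238.7574]), array([0.9384, 0.3455]), np.float64(0.07743953180979986), np.float64(4.899999999999983), 28)
stub side0 (array([313.595 , 273.8677]), array([ 0.7995, -0.6006]), np.float64(0.0729990194716081), np.float64(5.999999999999979), 40)
stub side2 (array([313.5943, 273.8667]), array([ 0.8, -0.6]), np.float64(0.07802671940223915), np.float64(5.999999999999979), 40)
bar side2 (array([446.6015, 248.4679]), array([ 0.8295, -0.5586]), np.float64(0.5347992104117117), np.float64(2.3999999999999915), 13)
t [0.5535 0.0943] -120.94496153369727
tail [0.6071 0.1838] -118.58690309114574
s [0.5516 0.0955] -120.94649600233173
s2 [0.5517 0.0955] -120.99613299256194
bar pred [342.732  249.1991] [332.5902 256.9886] [-0.7931  0.6091]
perp off meas-pred 57.411617049403425 [0.5586 0.8295] dpx/dmm z -0.26096164093543217 lat -0.33925307820430367
```

Run:
```python
from h import *
np.set_printoptions(precision=4,suppress=True)
im=cv2.imread("pics/side2.png")[:,:,::-1].copy()
s=get_state();C=np.array(s["eef_pos"])-[0,0,.0115];y=s["ee_rot"][2]
X=np.array([np.cos(y),np.sin(y),0]);L=np.array([-X[1],X[0],0])
for a,e in(((337,255),(348,247)),((338.75,253.75),(354,242.2)),((337,255),(343,250.4))):
    b=cl(im,a,e,14);nn=np.array([-b[1][1],b[1][0]])
    p0=proj("side",C-.07*X);print(b, "off",(b[0]-p0)@nn)
p1=proj("side",C-.09*X);print((p0-p1)/np.linalg.norm(p0-p1),p0,p1)
print("z",(proj("side",C-.07*X+[0,0,.001])-p0)@nn,"lat",(proj("side",C-.07*X+.001*L)-p0)@nn,L)
cv2.imwrite("pics/c3.png",cv2.resize(im[230:270,320:370][:,:,::-1],(800,640),interpolation=0)[:600])
```

```text
(array([342.0773, 250.4187]), array([ 0.7906, -0.6123]), np.float64(0.06913972272415889), np.float64(14.049999999999951), 40) off 0.5779250176534941
(array([345.5852, 247.7446]), array([ 0.7935, -0.6086]), np.float64(0.07689818309046134), np.float64(13.999999999999948), 38) off 0.5800755443958185
(array([339.6783, 252.2804]), array([ 0.796 , -0.6053]), np.float64(0.09170508027560577), np.float64(14.09999999999995), 40) off 0.5868413541954106
[ 0.7931 -0.6091] [339.8682 251.3987] [334.0596 255.8601]
z -0.25729758902651084 lat -0.3601420597214713 [ 0.8646 -0.5025  0.    ]
```

View pics/c3.png

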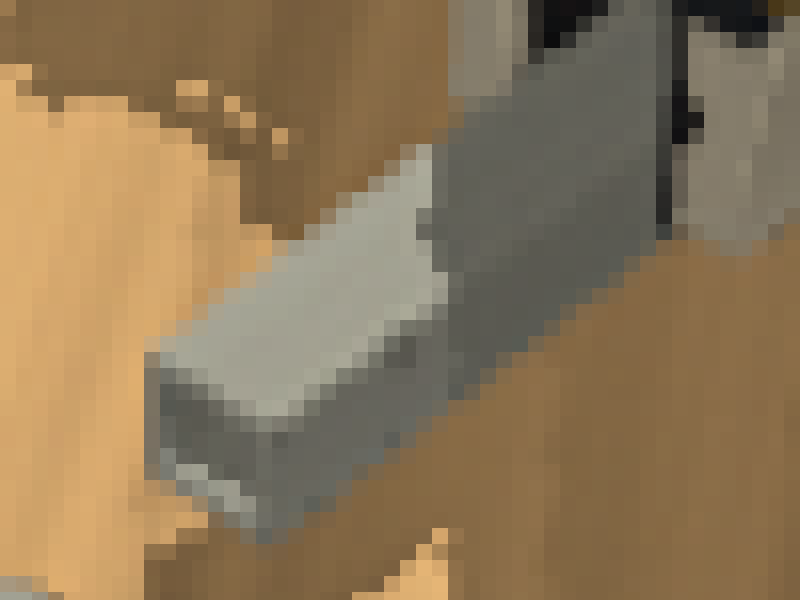

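The crop shows the open, empty mouth facing the stub, centred near side (333,258). Top and side agree on the stub axis to 0.6 mm after side-camera correction, at angle -120.95°. I'll align to that axis.

```bash
python3 -m handwheel '[{"delta_pos":[-0.133,0.09,0.05],"dr":[0,0,-0.8]},{"delta_pos":[0,0,0],"dr":[0,0,0]},{"delta_pos":[0,0,0],"dr":[0,0,0]}]'
cat > al.py <<'E'
from h import *
np.set_printoptions(precision=4,suppress=True)
im=grab_frame("side");s=get_state();C=np.array(s["eef_pos"])-[0,0,.0115];y=s["ee_rot"][2]
X=np.array([np.cos(y),np.sin(y),0]);L=np.array([-X[1],X[0],0])
a,e=proj("side",C-.082*X),proj("side",C-.055*X)
b=cl(im,a,e,14);st=cl(im,(307,279),(320,268.5),8)
v=st[1];nn=np.array([-v[1],v[0]])
print(s["t"],s["eef_pos"],s["ee_rot"],s["force"]);print("bar",b,"stub",st)
g=((b[0]-st[0])@nn);lat=(proj("side",C+.001*L)-proj("side",C))@nn
print("perp px",g,"move lat mm",-g/lat,L)
e=C[:2]-[.5905,.1567];print("model lateral mm",e@L[:2]*1e3,"s",-(e@[.5143,.8577])*1e3)
E
python3 al.py
```

```text
t: 11.7
eef_pos: [0.4696, -0.0454, 0.0572]
ee_rot: [-3.141, 0.001, -2.111]
force: [0.7, -0.6, -3.1]
width: 0.0226
gripper_force: 40.0
11.75 [ 0.4697 -0.0454  0.0571] [-3.1409  0.0008 -2.1111] [-0.203   0.8129 -1.763 ]
bar (array([341.9138, 251.9158]), array([ 0.793 , -0.6092]), np.float64(0.11029025390967258), np.float64(14.099999999999948), 40) stub (array([313.5919, 273.8638]), array([ 0.7999, -0.6001]), np.float64(0.07533616079362108), np.float64(5.999999999999979), 40)
perp px -0.5612237854240198 move lat mm -1.6067674298171606 [ 0.8575 -0.5144  0.    ]
model lateral mm 0.36005105670330295 s 235.486975475973
```

```bash
python3 -m handwheel '[{"delta_pos":[-0.017,0.01,-0.02],"dr":[0,0,0]},{"delta_pos":[0.171,0.286,0],"dr":[0,0,0]},{"delta_pos":[0.171,0.286,0],"dr":[0,0,0]},{"delta_pos":[0.171,0.286,0],"dr":[0,0,0]},{"delta_pos":[0,0,0],"dr":[0,0,0]},{"delta_pos":[0,0,0],"dr":[0,0,0]}]'
python3 al.py
python3 -m handwheel '[{"delta_pos":[0.034,0.057,0],"dr":[0,0,0]},{"delta_pos":[0.034,0.057,0],"dr":[0,0,0]},{"delta_pos":[0.034,0.057,0],"dr":[0,0,0]},{"delta_pos":[0.034,0.057,0],"dr":[0,0,0]},{"delta_pos":[0.034,0.057,0],"dr":[0,0,0]},{"delta_pos":[0.034,0.057,0],"dr":[0,0,0]}]'
```

```text
t: 12.35
eef_pos: [0.4844, -0.019, 0.0558]
ee_rot: [3.141, -0.0, -2.11]
force: [-0.5, -0.3, -3.4]
width: 0.0223
gripper_force: 40.0
12.4 [ 0.4841 -0.0193  0.0558] [ 3.1411 -0.0004 -2.1109] [-0.413  -0.5197 -2.4252]
bar (array([333.4421, 259.2146]), array([ 0.7928, -0.6095]), np.float64(0.09320132321653565), np.float64(14.299999999999947), 40) stub (array([313.5958, 273.8686]), array([ 0.7999, -0.6002]), np.float64(0.08391371510571047), np.float64(5.999999999999979), 40)
perp px 0.18969109405165663 move lat mm 0.5354732558478401 [ 0.8577 -0.5142  0.    ]
model lateral mm -0.7482525697347147 s 205.61955327905378
t: 13.0
eef_pos: [0.4906, -0.009, 0.056]
ee_rot: [-3.142, 0.0, -2.111]
force: [0.1, -0.3, -2.7]
width: 0.0227
gripper_force: 40.0
```

```bash
python3 -m handwheel '[{"delta_pos":[0.039,0.054,0.017],"dr":[0,0,0]},{"delta_pos":[0.034,0.057,0],"dr":[0,0,0]},{"delta_pos":[0.034,0.057,0],"dr":[0,0,0]},{"delta_pos":[0.034,0.057,0],"dr":[0,0,0]}]'
python3 -m handwheel '[{"delta_pos":[0.034,0.057,0],"dr":[0,0,0]},{"delta_pos":[0.034,0.057,0],"dr":[0,0,0]},{"delta_pos":[0.034,0.057,0],"dr":[0,0,0]},{"delta_pos":[0.034,0.057,0],"dr":[0,0,0]}]'
python3 - <<'E'
from h import *
s=get_state();print(s["eef_pos"],s["force"],s["moment"])
im=save("side","side3")
cv2.imwrite("pics/c4.png",cv2.resize(im[220:320,270:370][:,:,::-1],(600,600),interpolation=2))
E
```

```text
t: 13.4
eef_pos: [0.4948, -0.0023, 0.0565]
ee_rot: [3.142, -0.0, -2.111]
force: [0.4, -0.5, -2.5]
width: 0.0228
gripper_force: 40.0
t: 13.8
eef_pos: [0.4989, 0.0046, 0.0565]
ee_rot: [-3.142, -0.0, -2.111]
force: [0.5, 0.2, -3.1]
width: 0.0227
gripper_force: 40.0
[0.49886795 0.00456055 0.05646737] [ 0.5398116   0.24858424 -3.07767732] [ 0.11911801 -0.09168686 -0.01473961]
```

View pics/c4.png

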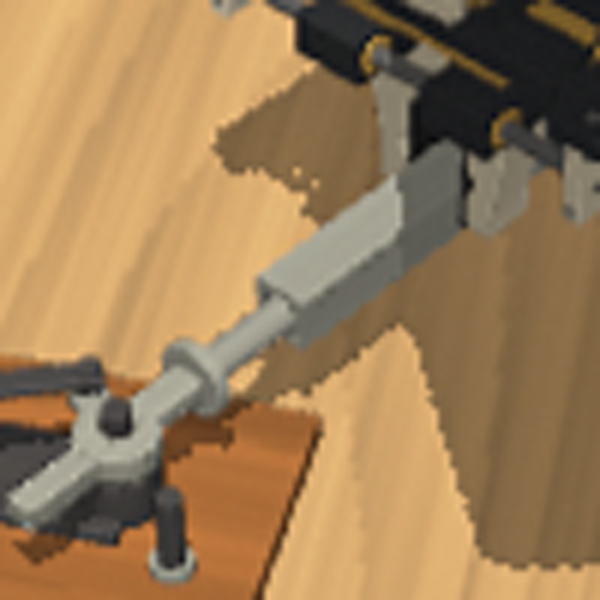

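The tube's mouth, near crop (285,305), is now over the stub and contact forces are nil. I'll continue to the collar.

```bash
python3 -m handwheel '[{"delta_pos":[0.069,0.114,0],"dr":[0,0,0]},{"delta_pos":[0.069,0.114,0],"dr":[0,0,0]},{"delta_pos":[0.069,0.114,0],"dr":[0,0,0]},{"delta_pos":[0.069,0.114,0],"dr":[0,0,0]}]'
python3 -m handwheel '[{"delta_pos":[0.069,0.114,0],"dr":[0,0,0]},{"delta_pos":[0.069,0.114,0],"dr":[0,0,0]},{"delta_pos":[0.069,0.114,0],"dr":[0,0,0]},{"delta_pos":[0,0,0],"dr":[0,0,0]}]'
python3 -m handwheel '[{"delta_pos":[0.034,0.057,0],"dr":[0,0,0]},{"delta_pos":[0.034,0.057,0],"dr":[0,0,0]},{"delta_pos":[0,0,0],"dr":[0,0,0]}]'
```

```text
t: 14.25
eef_pos: [0.5073, 0.0185, 0.0565]
ee_rot: [-3.142, 0.0, -2.111]
force: [-0.0, -0.2, -2.5]
width: 0.0225
gripper_force: 40.0
t: 14.65
eef_pos: [0.5137, 0.0288, 0.0565]
ee_rot: [-3.141, 0.0, -2.111]
force: [0.2, 0.1, -2.5]
width: 0.0227
gripper_force: 40.0
t: 14.95
eef_pos: [0.5155, 0.0319, 0.0565]
ee_rot: [-3.141, 0.0, -2.111]
force: [-0.5, 0.3, -2.8]
width: 0.0225
gripper_force: 40.0
```

```bash
R='x'; python3 -m handwheel '[{"delta_pos":[0.034,0.057,0],"dr":[0,0,0]},{"delta_pos":[0.034,0.057,0],"dr":[0,0,0]}]'|sed -n '2p;4p'
python3 -m handwheel '[{"delta_pos":[0.017,0.029,0],"dr":[0,0,0]},{"delta_pos":[0,0,0],"dr":[0,0,0]}]'|sed -n '2p;4p'
python3 -m handwheel '[{"delta_pos":[0.017,0.029,0],"dr":[0,0,0]},{"delta_pos":[0,0,0],"dr":[0,0,0]}]'|sed -n '2p;4p'
```

```text
eef_pos: [0.5174, 0.0352, 0.0565]
force: [0.2, -0.3, -2.6]
eef_pos: [0.518, 0.0362, 0.0565]
force: [0.2, 0.3, -3.5]
eef_pos: [0.5184, 0.037, 0.0565]
force: [-0.2, -1.3, -3.0]
```

Run:
```python
from h import *
im=save("side","side4")
cv2.imwrite("pics/c5.png",cv2.resize(im[240:320,270:350][:,:,::-1],(600,600),interpolation=2))
```

```text
(no output)
```

View pics/c5.png

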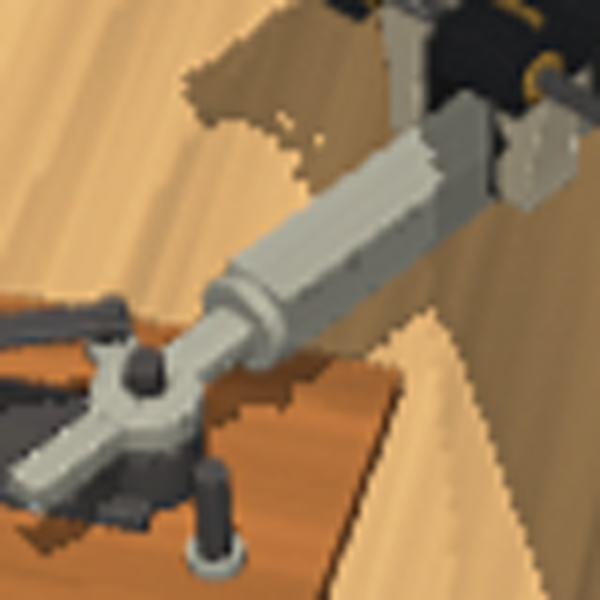

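The mouth looks to be at the collar, near crop (265,305). One or two more 0.5 mm steps should confirm contact.

```bash
python3 -m handwheel '[{"delta_pos":[0.01,0.015,0],"dr":[0,0,0]},{"delta_pos":[0,0,0],"dr":[0,0,0]},{"delta_pos":[0,0,0],"dr":[0,0,0]}]'|sed -n '2p;4p'
python3 -m handwheel '[{"delta_pos":[0.01,0.015,0],"dr":[0,0,0]},{"delta_pos":[0,0,0],"dr":[0,0,0]},{"delta_pos":[0,0,0],"dr":[0,0,0]}]'|sed -n '2p;4p'
```

```text
eef_pos: [0.5186, 0.0374, 0.0565]
force: [-0.4, 0.8, -2.7]
eef_pos: [0.519, 0.0378, 0.0565]
force: [0.3, -0.1, -2.3]
```

```bash
python3 -m handwheel '[{"delta_pos":[0.017,0.029,0],"dr":[0,0,0]},{"delta_pos":[0,0,0],"dr":[0,0,0]},{"delta_pos":[0,0,0],"dr":[0,0,0]}]'|sed -n '2p;4p'
python3 -m handwheel '[{"delta_pos":[0.01,0.015,0],"dr":[0,0,0]},{"delta_pos":[0,0,0],"dr":[0,0,0]},{"delta_pos":[0,0,0],"dr":[0,0,0]}]'|sed -n '2p;4p'
python3 -m handwheel '[{"delta_pos":[0.01,0.015,0],"dr":[0,0,0]},{"delta_pos":[0,0,0],"dr":[0,0,0]},{"delta_pos":[0,0,0],"dr":[0,0,0]}]'|sed -n '2p;4p'
```

```text
eef_pos: [0.5195, 0.0387, 0.0565]
force: [0.3, 0.3, -3.3]
eef_pos: [0.5196, 0.039, 0.0564]
force: [0.2, -0.5, -2.9]
eef_pos: [0.5195, 0.0391, 0.0563]
force: [-2.3, -2.9, -1.4]
```

Contact with the collar registers about 3.7 N, with the TCP 137 mm from the pivot as expected. Now for the swing.

```bash
python3 -m handwheel '[{"delta_pos":[-0.005,-0.01,0],"dr":[0,0,0]},{"delta_pos":[0.351,-0.19,0],"dr":[0,0,5]},{"delta_pos":[0.366,-0.159,0],"dr":[0,0,5]},{"delta_pos":[0,0,0],"dr":[0,0,0]},{"delta_pos":[0,0,0],"dr":[0,0,0]}]'
python3 -c "
from station import *
s=get_state();print(s['moment'])"
```

```text
t: 17.6
eef_pos: [0.54, 0.0287, 0.0559]
ee_rot: [3.139, -0.001, -1.938]
force: [-6.8, -0.7, -0.4]
width: 0.0227
gripper_force: 40.0
[0.1805751  1.9800309  0.25680005]
```

```bash
python3 -m handwheel '[{"delta_pos":[0.378,-0.127,0],"dr":[0,0,5]},{"delta_pos":[0.388,-0.093,0],"dr":[0,0,5]},{"delta_pos":[0,0,0],"dr":[0,0,0]},{"delta_pos":[0,0,0],"dr":[0,0,0]}]'
python3 -m handwheel '[{"delta_pos":[0.395,-0.059,0],"dr":[0,0,5]},{"delta_pos":[0.398,-0.024,0],"dr":[0,0,5]},{"delta_pos":[0,0,0],"dr":[0,0,0]},{"delta_pos":[0,0,0],"dr":[0,0,0]}]'
```

```text
t: 18.0
eef_pos: [0.5619, 0.0219, 0.0555]
ee_rot: [3.137, -0.002, -1.763]
force: [-8.4, 0.7, -0.3]
width: 0.0224
gripper_force: 40.0
t: 18.4
eef_pos: [0.5847, 0.019, 0.0552]
ee_rot: [3.135, -0.002, -1.589]
force: [-10.0, -2.0, 0.1]
width: 0.0226
gripper_force: 40.0
```

```bash
python3 -m handwheel '[{"delta_pos":[0.399,0.01,0],"dr":[0,0,5]},{"delta_pos":[0.396,0.045,0],"dr":[0,0,5]},{"delta_pos":[0,0,0],"dr":[0,0,0]},{"delta_pos":[0,0,0],"dr":[0,0,0]}]'
python3 -m handwheel '[{"delta_pos":[0.391,0.08,0],"dr":[0,0,5]},{"delta_pos":[0,0,0],"dr":[0,0,0]},{"delta_pos":[0,0,0],"dr":[0,0,0]}]'
python3 -m handwheel '[{"delta_pos":[0.383,0.113,0],"dr":[0,0,5]},{"delta_pos":[0,0,0],"dr":[0,0,0]},{"delta_pos":[0,0,0],"dr":[0,0,0]}]'
```

```text
t: 18.8
eef_pos: [0.6089, 0.0202, 0.0552]
ee_rot: [3.135, -0.001, -1.414]
force: [-8.8, -4.7, 0.1]
width: 0.0227
gripper_force: 40.0
t: 19.1
eef_pos: [0.6212, 0.0225, 0.0553]
ee_rot: [3.136, -0.001, -1.327]
force: [-6.8, -4.7, -0.8]
width: 0.0226
gripper_force: 40.0
t: 19.4
eef_pos: [0.6337, 0.0263, 0.0555]
ee_rot: [3.138, -0.0, -1.24]
force: [-4.4, -5.6, -3.3]
width: 0.0227
gripper_force: 40.0
```

```bash
python3 -m handwheel '[{"delta_pos":[0.15,0.054,0],"dr":[0,0,2]},{"delta_pos":[0,0,0],"dr":[0,0,0]},{"delta_pos":[0,0,0],"dr":[0,0,0]}]'|sed -n 2,4p
python3 -m handwheel '[{"delta_pos":[0.148,0.06,0],"dr":[0,0,2]},{"delta_pos":[0,0,0],"dr":[0,0,0]},{"delta_pos":[0,0,0],"dr":[0,0,0]}]'|sed -n 2,4p
python3 -m handwheel '[{"delta_pos":[0.146,0.065,0],"dr":[0,0,2]},{"delta_pos":[0,0,0],"dr":[0,0,0]},{"delta_pos":[0,0,0],"dr":[0,0,0]}]'|sed -n 2,4p
```

```text
eef_pos: [0.6384, 0.028, 0.0556]
ee_rot: [3.138, -0.0, -1.205]
force: [-3.7, -4.9, -3.8]
eef_pos: [0.6433, 0.03, 0.0558]
ee_rot: [3.139, -0.0, -1.171]
force: [-2.6, -5.1, -4.7]
eef_pos: [0.6483, 0.0323, 0.0562]
ee_rot: [3.141, -0.0, -1.136]
force: [-1.2, -5.2, -4.3]
```

```bash
cat > g.py <<'E'
import sys,numpy as np
from station import get_state
s=get_state();y=s["ee_rot"][2];f=np.array(s["force"]);T=-(f[0]*-np.sin(y)+f[1]*np.cos(y))
print(round(s["t"],2),"yaw",round(np.degrees(y),2),"push N",round(T,2),"radial",round(f[0]*np.cos(y)+f[1]*np.sin(y),2),np.round(s["eef_pos"],4))
sys.exit(T>6.5)
E
python3 g.py && python3 -m handwheel '[{"delta_pos":[0.04,0.008,0],"dr":[0,0,0.5]},{"delta_pos":[0,0,0],"dr":[0,0,0]}]' >/dev/null && python3 g.py && python3 -m handwheel '[{"delta_pos":[0.036,0.017,0],"dr":[0,0,0.5]},{"delta_pos":[0,0,0],"dr":[0,0,0]}]' >/dev/null && python3 g.py && python3 -m handwheel '[{"delta_pos":[0.036,0.018,0],"dr":[0,0,0.5]},{"delta_pos":[0,0,0],"dr":[0,0,0]}]' >/dev/null && python3 g.py && python3 -m handwheel '[{"delta_pos":[0.036,0.018,0],"dr":[0,0,0.5]},{"delta_pos":[0,0,0],"dr":[0,0,0]}]' >/dev/null && python3 g.py && python3 -m handwheel '[{"delta_pos":[0.036,0.018,0],"dr":[0,0,0.5]},{"delta_pos":[0,0,0],"dr":[0,0,0]}]' >/dev/null && python3 g.py && python3 -m handwheel '[{"delta_pos":[0.036,0.018,0],"dr":[0,0,0.5]},{"delta_pos":[0,0,0],"dr":[0,0,0]}]' >/dev/null && python3 g.py
```

```text
20.3 yaw -65.07 push N 3.24 radial 4.2 [0.6483 0.0323 0.0562]False
```

```bash
sed -i 's/sys.exit(T>6.5)/sys.exit(int(T>6.5))/' g.py
python3 g.py && python3 -m handwheel '[{"delta_pos":[0.04,0.008,0],"dr":[0,0,0.5]},{"delta_pos":[0,0,0],"dr":[0,0,0]}]' >/dev/null && python3 g.py && python3 -m handwheel '[{"delta_pos":[0.036,0.017,0],"dr":[0,0,0.5]},{"delta_pos":[0,0,0],"dr":[0,0,0]}]' >/dev/null && python3 g.py && python3 -m handwheel '[{"delta_pos":[0.036,0.018,0],"dr":[0,0,0.5]},{"delta_pos":[0,0,0],"dr":[0,0,0]}]' >/dev/null && python3 g.py && python3 -m handwheel '[{"delta_pos":[0.036,0.018,0],"dr":[0,0,0.5]},{"delta_pos":[0,0,0],"dr":[0,0,0]}]' >/dev/null && python3 g.py && python3 -m handwheel '[{"delta_pos":[0.036,0.018,0],"dr":[0,0,0.5]},{"delta_pos":[0,0,0],"dr":[0,0,0]}]' >/dev/null && python3 g.py && python3 -m handwheel '[{"delta_pos":[0.036,0.018,0],"dr":[0,0,0.5]},{"delta_pos":[0,0,0],"dr":[0,0,0]}]' >/dev/null && python3 g.py
```

```text
20.3 yaw -65.07 push N 3.24 radial 4.2 [0.6483 0.0323 0.0562]
20.5 yaw -64.49 push N 3.62 radial 1.17 [0.6496 0.0329 0.0563]
20.7 yaw -63.96 push N 2.89 radial -0.74 [0.651  0.0335 0.0565]
20.9 yaw -63.45 push N 3.96 radial 0.69 [0.6519 0.034  0.0565]
21.1 yaw -62.96 push N 4.98 radial -0.24 [0.6527 0.0344 0.0564]
21.3 yaw -62.47 push N 5.61 radial 0.09 [0.6534 0.0347 0.0563]
21.5 yaw -61.98 push N 6.15 radial 0.42 [0.6542 0.035  0.0562]
```

```bash
sed -i 's/T>6.5/T>8.3/' g.py
python3 g.py && python3 -m handwheel '[{"delta_pos":[0.035,0.019,0],"dr":[0,0,0.5]},{"delta_pos":[0,0,0],"dr":[0,0,0]}]' >/dev/null && python3 g.py && python3 -m handwheel '[{"delta_pos":[0.035,0.019,0],"dr":[0,0,0.5]},{"delta_pos":[0,0,0],"dr":[0,0,0]}]' >/dev/null && python3 g.py && python3 -m handwheel '[{"delta_pos":[0.035,0.019,0],"dr":[0,0,0.5]},{"delta_pos":[0,0,0],"dr":[0,0,0]}]' >/dev/null && python3 g.py && python3 -m handwheel '[{"delta_pos":[0.035,0.019,0],"dr":[0,0,0.5]},{"delta_pos":[0,0,0],"dr":[0,0,0]}]' >/dev/null && python3 g.py
python3 - <<'E'
from h import *
im=save("side","side5")
cv2.imwrite("pics/c6.png",cv2.resize(im[250:330,235:335][:,:,::-1],(750,600),interpolation=2))
E
```

```text
21.5 yaw -61.98 push N 6.15 radial 0.42 [0.6542 0.035  0.0562]
21.7 yaw -61.48 push N 8.93 radial -0.18 [0.6548 0.0354 0.0561]
```

View pics/c6.png

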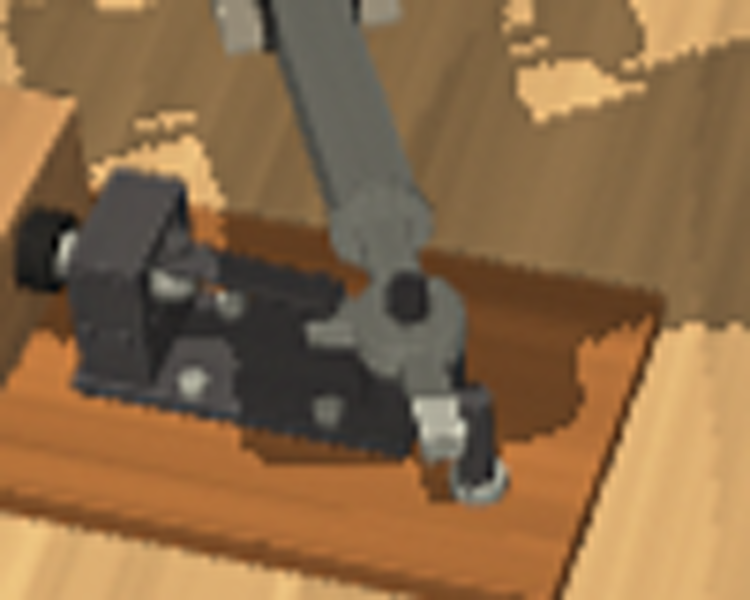

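The tail, near crop (450,420), is up against the stop post. I'll finish the push to about 10 N.

```bash
python3 -m handwheel '[{"delta_pos":[0,0,0],"dr":[0,0,0]},{"delta_pos":[0,0,0],"dr":[0,0,0]}]' >/dev/null; python3 g.py;  python3 -m handwheel '[{"delta_pos":[0.008,0.004,0],"dr":[0,0,0]},{"delta_pos":[0,0,0],"dr":[0,0,0]}]' >/dev/null; python3 g.py
```

```text
21.95 yaw -61.5 push N 7.92 radial 0.29 [0.6548 0.0354 0.0562]
22.15 yaw -61.5 push N 8.4 radial 0.91 [0.6549 0.0354 0.0561]
```

```bash
python3 -m handwheel '[{"delta_pos":[0.012,0.006,0],"dr":[0,0,0]},{"delta_pos":[0,0,0],"dr":[0,0,0]}]' >/dev/null; python3 g.py;  python3 -m handwheel '[{"delta_pos":[0.008,0.004,0],"dr":[0,0,0]},{"delta_pos":[0,0,0],"dr":[0,0,0]}]' >/dev/null; python3 g.py;python3 -m handwheel '[{"delta_pos":[0,0,0],"dr":[0,0,0]}]' >/dev/null; python3 g.py
```

```text
22.35 yaw -61.5 push N 7.62 radial 0.8 [0.6549 0.0354 0.056 ]
22.55 yaw -61.5 push N 9.12 radial 1.21 [0.655  0.0355 0.056 ]
22.65 yaw -61.5 push N 9.23 radial -0.12 [0.655  0.0355 0.056 ]
```

```bash
python3 -m handwheel '[{"delta_pos":[0.013,0.007,0],"dr":[0,0,0]},{"delta_pos":[0,0,0],"dr":[0,0,0]}]' >/dev/null; python3 g.py;  python3 -m handwheel '[{"delta_pos":[0,0,0],"dr":[0,0,0]}]' >/dev/null; python3 g.py;python3 -m handwheel '[{"delta_pos":[0,0,0],"dr":[0,0,0]}]' >/dev/null; python3 g.py
```

```text
22.85 yaw -61.5 push N 10.2 radial 0.82 [0.6552 0.0355 0.056 ]
22.95 yaw -61.5 push N 11.19 radial 0.16 [0.6551 0.0355 0.056 ]
23.05 yaw -61.5 push N 10.55 radial 0.21 [0.6551 0.0355 0.056 ]
```

Seated at about 10.5 N. Next I'll relieve the push before drawing off.

```bash
python3 -m handwheel '[{"delta_pos":[-0.035,-0.019,0],"dr":[0,0,0]},{"delta_pos":[0,0,0],"dr":[0,0,0]}]' >/dev/null; python3 g.py;  python3 -m handwheel '[{"delta_pos":[-0.035,-0.019,0],"dr":[0,0,0]},{"delta_pos":[0,0,0],"dr":[0,0,0]}]' >/dev/null; python3 g.py
python3 -c "
from station import *
s=get_state();print(s['moment'],s['force'],s['width'])"
```

```text
23.25 yaw -61.5 push N 6.81 radial 0.8 [0.655  0.0354 0.0562]
23.45 yaw -61.48 push N 4.99 radial 0.17 [0.6549 0.0354 0.0563]
[-0.84217704  1.6428049   0.12256235] [-4.30669782 -2.53149626 -3.21631784] 0.02304547035174083
```

```bash
python3 -m handwheel '[{"delta_pos":[-0.035,-0.019,0],"dr":[0,0,0]},{"delta_pos":[0,0,0],"dr":[0,0,0]}]' >/dev/null; python3 g.py;  python3 -m handwheel '[{"delta_pos":[-0.03,-0.016,0],"dr":[0,0,0]},{"delta_pos":[0,0,0],"dr":[0,0,0]}]' >/dev/null; python3 g.py
python3 -c "
from station import *
s=get_state();print(s['moment'],s['force'],s['width'])"
```

```text
23.65 yaw -61.46 push N 2.16 radial 0.05 [0.6548 0.0353 0.0567]
23.85 yaw -61.45 push N 0.2 radial 0.58 [0.6546 0.0349 0.0571]
[ 0.04118244 -0.07054268 -0.00010332] [ 0.10498448 -0.60728255 -2.21547882] 0.0223747187333417
```

```bash
python3 -m handwheel '[{"delta_pos":[0.04,-0.073,0],"dr":[0,0,0]},{"delta_pos":[0.079,-0.147,0],"dr":[0,0,0]},{"delta_pos":[0.079,-0.147,0],"dr":[0,0,0]}]' >/dev/null; python3 g.py;  python3 -m handwheel '[{"delta_pos":[0.079,-0.147,0],"dr":[0,0,0]},{"delta_pos":[0.079,-0.147,0],"dr":[0,0,0]}]' >/dev/null; python3 g.py;  python3 -m handwheel '[{"delta_pos":[0.079,-0.147,0],"dr":[0,0,0]},{"delta_pos":[0.079,-0.147,0],"dr":[0,0,0]}]' >/dev/null; python3 g.py
python3 -c "
from station import *
s=get_state();print(s['moment'],s['force'],s['width'])"
```

```text
24.15 yaw -61.46 push N 0.75 radial -0.2 [0.6599 0.0232 0.0566]
24.35 yaw -61.48 push N -0.6 radial 0.11 [0.6644 0.0141 0.0564]
24.55 yaw -61.48 push N 0.03 radial -0.48 [0.6691 0.0053 0.0564]
[ 0.06491705 -0.02534193 -0.02813058] [-0.25680018  0.41101611 -3.31141029] 0.02266915903941072
```

```bash
python3 -m handwheel '[{"delta_pos":[0.079,-0.147,0],"dr":[0,0,0]},{"delta_pos":[0.079,-0.147,0],"dr":[0,0,0]},{"delta_pos":[0.079,-0.147,0],"dr":[0,0,0]}]' >/dev/null; python3 g.py;  python3 -m handwheel '[{"delta_pos":[0.079,-0.147,0],"dr":[0,0,0]},{"delta_pos":[0.079,-0.147,0],"dr":[0,0,0]},{"delta_pos":[0.079,-0.147,0],"dr":[0,0,0]},{"delta_pos":[0.158,-0.294,0],"dr":[0,0,0]},{"delta_pos":[0.158,-0.294,0],"dr":[0,0,0]},{"delta_pos":[0.158,-0.294,0],"dr":[0,0,0]},{"delta_pos":[0,0,0],"dr":[0,0,0]}]' >/dev/null; python3 g.py
python3 - <<'E'
from h import *
im=save("side","side6");t=save("top","top6")
cv2.imwrite("pics/c7.png",np.hstack([cv2.resize(x[::1][:,:,::-1],(400,400),interpolation=2) for x in (im[230:330,235:335],t[190:290,220:320])]))
E
```

```text
24.85 yaw -61.47 push N -0.3 radial -0.2 [ 0.6761 -0.0078  0.0564]
25.55 yaw -61.54 push N -0.14 radial -0.5 [ 0.6979 -0.0487  0.0563]
```

View pics/c7.png

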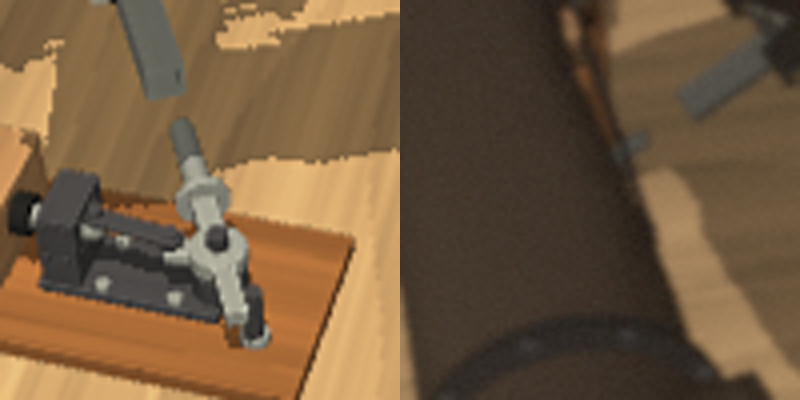

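The tube is off, with its mouth at crop (165,90), clear of the stub tip (180,125), and the tail is against the post. I'll lay the bar down in free space to the right.

```bash
python3 -m handwheel '[{"delta_pos":[-0.3,-0.7,0],"dr":[0,0,0]},{"delta_pos":[-0.8,-0.9,0],"dr":[0,0,0]},{"delta_pos":[-0.8,-0.9,0],"dr":[0,0,0]},{"delta_pos":[0,-0.2,0],"dr":[0,0,0]},{"delta_pos":[0,0,-0.4],"dr":[0,0,0]},{"delta_pos":[0,0,-0.4],"dr":[0,0,0]},{"delta_pos":[0,0,-0.2],"dr":[0,0,0]},{"delta_pos":[0,0,0],"dr":[0,0,0]},{"delta_pos":[0,0,0],"dr":[0,0,0]}]'
python3 -m handwheel '[{"delta_pos":[0,0,-0.05],"dr":[0,0,0]},{"delta_pos":[0,0,0],"dr":[0,0,0]}]'|sed -n '2p;4p'
```

```text
t: 26.55
eef_pos: [0.6404, -0.1276, 0.0258]
ee_rot: [3.141, 0.0, -1.072]
force: [-0.6, 0.9, -2.0]
width: 0.0228
gripper_force: 40.0
eef_pos: [0.6405, -0.1279, 0.0251]
force: [-0.7, -0.2, -3.5]
```

```bash
python3 -m handwheel '[{"delta_pos":[0,0,-0.03],"dr":[0,0,0]},{"delta_pos":[0,0,0],"dr":[0,0,0]}]'|sed -n '2p;4p'
python3 -m handwheel '[{"delta_pos":[0,0,-0.03],"dr":[0,0,0]},{"delta_pos":[0,0,0],"dr":[0,0,0]}]'|sed -n '2p;4p'
```

```text
eef_pos: [0.6403, -0.1281, 0.0242]
force: [-0.2, 0.2, -2.6]
eef_pos: [0.6402, -0.1282, 0.0232]
force: [-0.3, 0.2, -2.4]
```

```bash
python3 -m handwheel '[{"delta_pos":[0,0,-0.02],"dr":[0,0,0]},{"delta_pos":[0,0,0],"dr":[0,0,0]}]'|sed -n '2p;4p'
python3 -m handwheel '[{"delta_pos":[0,0,-0.01],"dr":[0,0,0]},{"delta_pos":[0,0,0],"dr":[0,0,0]}]'|sed -n '2p;4p'
```

```text
eef_pos: [0.6403, -0.1282, 0.023]
force: [-1.7, 1.5, 1.7]
eef_pos: [0.6403, -0.1281, 0.023]
force: [-2.8, 0.7, 6.2]
```

```bash
python3 -m handwheel '[{"delta_pos":[0,0,0],"dr":[0,0,0]},{"delta_pos":[0,0,0],"dr":[0,0,0]},{"delta_pos":[0,0,0],"dr":[0,0,0]},{"delta_pos":[0,0,0],"dr":[0,0,0]},{"delta_pos":[0,0,0],"dr":[0,0,0]},{"delta_pos":[0,0,0.1],"dr":[0,0,0]},{"delta_pos":[0,0,0.3],"dr":[0,0,0]},{"delta_pos":[0,0,0.8],"dr":[0,0,0]},{"delta_pos":[0,0,1],"dr":[0,0,0]},{"delta_pos":[0,0,1],"dr":[0,0,0]}]' -0.2
python3 -m handwheel '[{"delta_pos":[0,0,1],"dr":[0,0,0]},{"delta_pos":[0,-0.8,1],"dr":[0,0,0]},{"delta_pos":[0,-1,0],"dr":[0,0,0]},{"delta_pos":[0,-1,0],"dr":[0,0,0]},{"delta_pos":[0,-1,0],"dr":[0,0,0]},{"delta_pos":[0,-1,0],"dr":[0,0,0]},{"delta_pos":[0,-1,0],"dr":[0,0,0]},{"delta_pos":[0,-1,0],"dr":[0,0,0]},{"delta_pos":[0,0,0],"dr":[0,0,0]}]'
python3 - <<'E'
from h import *
im=save("side","side7");t=save("top","top7")
cv2.imwrite("pics/c8.png",np.hstack([cv2.resize(x[:,:,::-1],(400,400),interpolation=2) for x in (im[160:330,210:380],t[180:300,225:345])]))
E
```

```text
t: 28.55
eef_pos: [0.6402, -0.1282, 0.1199]
ee_rot: [3.141, -0.0, -1.073]
force: [0.2, -0.5, -0.5]
width: 0.0528
gripper_force: 0.0
t: 29.45
eef_pos: [0.6396, -0.3355, 0.1786]
ee_rot: [3.141, -0.001, -1.076]
force: [-0.1, 0.6, 0.5]
width: 0.0525
gripper_force: 0.0
```

View pics/c8.png

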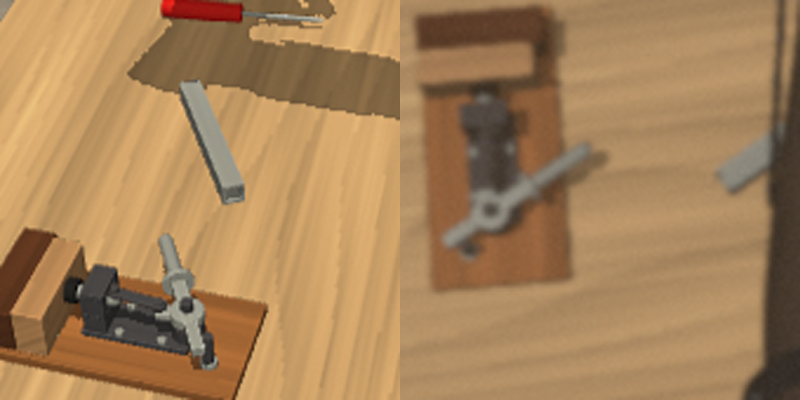

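The bar lies flat and clear (side crop (180,85) to (235,195)), the handle is at the stop and the nose is on the blank. One last number check on the handle angle before handing in.

Run:
```python
from h import *
np.set_printoptions(precision=4,suppress=True)
t=cv2.imread("pics/top7.png")[:,:,::-1].copy();s=cv2.imread("pics/side7.png")[:,:,::-1].copy();s6=cv2.imread("pics/side6.png")[:,:,::-1].copy()
def cp(x,y,k,ox,oy): return (ox+x/k,oy+y/k)
for n,c,r in(("top","top",cl(t,cp(545,178,10/3,105,180),cp(583,152,10/3,105,180),7)),("side","side",cl(s,cp(164,238,400/170,210,160),cp(173,266,400/170,210,160),8)),("side6","side",cl(s6,cp(182,128,4,235,230),cp(195,170,4,235,230),8))):
    A=ray(c,r[0]-4*r[1],.045);B=ray(c,r[0]+4*r[1],.045);v=B-A
    print(n,r,np.degrees(np.arctan2(v[1],v[0])),ray(c,r[0],.045))
    e=ray(c,r[0],.045)[:2]-[.590,.1566];print(np.degrees(np.arctan2(e[1],e[0])))
```

```text
top (array([273.6523, 228.6995]), array([ 0.8262, -0.5633]), np.float64(0.058552964446066884), np.float64(5.1999999999999815), 40) -62.851657192724026 [0.6232 0.0896 0.045 ]
-63.62759521391891
side (array([281.5423, 267.1226]), array([0.2861, 0.9582]), np.float64(0.07622202815197657), np.float64(6.099999999999978), 40) 116.6154792280165 [0.6249 0.089  0.045 ]
-62.71667702347844
side6 (array([281.6271, 267.4041]), array([0.2887, 0.9574]), np.float64(0.058531417589573365), np.float64(6.199999999999978), 40) 116.7253238757315 [0.6245 0.0898 0.045 ]
-62.70960859563407
```

Run:
```python
from h import *
for n in("side5","side6","side7"):
    f=cv2.imread(f"pics/{n}.png").astype(np.float32);sat=(f.max(2)-f.min(2))/(f.max(2)+1)
    v=f.mean(2)
    print(n);print(np.round(sat[303:311,286:302]*100).astype(int)[::2]);print(v[303:311,286:302].astype(int)[::2])
```

```text
side5
[[ 4  6  6  9 11 11 10 10 11 11  8  7  8  4 38 66]
 [ 6  8  6  8 10 10 11 10 11 10 10  8  6  4 32 67]
 [ 6  8  6  4  4 11 11 11 11 11 10 10  7  2 26 67]
 [ 0  2  0 25 65  9  8 10 11  9 10  8  7  5 27 66]]
[[ 47  49  46  60 155 159 156 157 157 162  91  79  81  81  67  69]
 [ 48  48  48  50 132 168 169 167 167 175  88  55  59  53  48  69]
 [ 46  46  46  44  48 183 174 168 169 188 198  85  54  54  49  70]
 [ 48  47  51  40  66 112 131 122 120 120 130  57  54  55  50  73]]
side6
[[ 5  8  6  8 12 11  9 10 11 11  9  9  6  1 46 67]
 [ 5  7  5  6 11 10 11 10 11 11 11  9  7  0 42 68]
 [ 6  9  9  6  7 10 11 10 10 11  9  8  7  2 33 68]
 [ 2  2  3 16 65 10  9 10 10 10  9  7  8  2 29 68]]
[[ 55  56  51  70 163 167 163 164 167 161  89  77  78  77  85 111]
 [ 54  54  53  49 127 165 166 164 165 168  88  54  57  49  58 110]
 [ 74  75  73  76  51 176 171 166 166 186 191  76  52  51  56 115]
 [ 60  59  71  44  64 101 127 121 118 118 130  66  55  52  49 123]]
side7
[[ 6  9  8  9 12 11 10 10 11 11  9  7  6  1 47 67]
 [ 6  6  6  6 10 10 11 10 11 11 10  7  5  2 43 68]
 [ 7  9  8  7  6 10 11 11 10 10  9  8  6  0 35 69]
 [ 2  2  3 15 65 10  9 10 11 10  8  8  7  2 28 69]]
[[ 51  52  47  64 152 156 153 154 156 151  83  72  73  72  79 105]
 [ 49  50  50  46 119 155 155 155 153 159  82  50  54  46  53 105]
 [ 68  70  69  72  47 166 161 156 156 174 179  70  49  49  53 108]
 [ 55  55  67  41  59  95 120 112 111 110 121  61  51  49  45 116]]
```

The tail's pixels match those taken during the push, and it touches the post, so the handle has stayed home.

```bash
python3 -c "
from station import *
print(job_done())"
```

```text
the job is handed in; nothing more can be done
None
```

The job is handed in: the blank is clamped, the handle was seated against the stop post with about 10.5 N (one reading reached 11.2 N), and the tube lies flat on the bench, clear of the clamp.

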